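# Pop the battery hatch of the bench dust extractor

### The arm

A 6-joint arm with a two-finger parallel gripper is mounted at the origin on the work surface. World frame = base frame: x ahead of the robot, y to its left, z up, the work surface at z = 0. Lengths are in m, angles in rad, forces in N, time in s.
With the tool pointing down it reaches from about 0.25 to 0.725 m from the base axis. Payload 9.7 kg.
Tool frame: the origin (TCP) lies between the finger pads; the fingertips stand 19 mm ahead of it and the grasp point (between the pads) is the TCP; z points along the fingers, x is the direction in which the jaws open and shut, and the axes are right-handed (so a half turn about z gives the same grasp; the last joint's range is limited). The gripper opens to 85 mm and grips with 20 to 120 N. Pads are 22 mm wide; open, the fingers measure 114 mm over their backs; the gripper's body (76 mm by 85 mm) begins 54 mm behind the grasp point. The pads swing forward as they close: fully open they stand 13 mm farther back than shut.
Start: joints at [1.156, 0.087, 0.176, 1.66, 0, 1.571], TCP at [0.222, 0.503, 0.25] pointing down, gripper open.
Joint ranges: [-3.13, 3.13], [-0.85, 1.81], [-1.15, 1.24], [-2.2, 2.28], [-1.44, 1.52], [-3.14, 3.14]. Speed limits (rad/s): [2.22, 2.22, 2.57, 3.14, 3.14, 3.14].

### API

Orientations are given as a rotation vector (axis times angle).
In Python, from workcell import state, get_image, camera_info, order gives the robot as it stands. The module is installed in compiled form; this text tells all that it offers.
- The arm moves only by the shell command python3 -m crank 'ROWS' [OPENING] [FORCE]. ROWS is JSON, a list of rows, each a list of 6 numbers: the shift along the tool's x, y, z in cm, then the turn, a rotation vector about the tool's x, y, z in degrees. A call has 1 to 10 rows; each row shifts and turns the pose as measured when the row begins, along the tool's axes as they then stand; what a row does not reach is not made up. A row lasts 1/12 s, in which the tool goes at most 41.7 mm and 7.16 degrees, less where a joint would pass 70% of its speed; a pose out of reach is approached as far as the arm can. A call is refused whole if a number of a shift passes 4.17 or a number of a turn 7.16, either way. A call with a gripper value outside its range is refused whole. OPENING is the opening, from -1 (shut) to 1 (fully open), so that 0 is half open, set as the call begins (- or left out, the last holds). The fingers move at their own pace and stop on an object; FORCE is the grip in N (left out, the last holds). Time passes only in rows, so rows that do not move let the fingers close. It gives the time, the measured TCP pose, the force and the opening at its end, in the units of the state.
- state(): the state, without advancing time (a new reading comes with each control period).
- get_image(name): name is "scene" or "top"; returns the picture (420x560x3 uint8, red, green, blue); there is no depth.
- camera_info(name): a dict with "fx", "fy", "cx", "cy" (pixels), "D" ([k1, k2, p1, p2, k3] as OpenCV has them; the pictures are not rectified), "origin" and "attitude" of the camera in the world. Camera axes: x right, y down, z forward; pixel columns grow to the right and rows downward; lengths in m; the calibration is good to about 2 mm. A picture is of the moment at which its call begins. camera_info takes no time and is no camera call.
- order.finish_job(): hands the job in, once; it reports no verdict.
The state is a dict: "time_s": time; "q": joint angles; "joint_vel": joint speeds; "joint_efforts": joint torques, N m; "position": TCP position; "ee_rot": TCP orientation; "ft_force": force on the tool from outside, world axes, zero at the start; "wrist_torque": the same for the moment, N m; "gripper_width": finger opening in m.
Only numpy, scipy, OpenCV 4.12 (cv2) and the standard library are available. Lean on these libraries where they do the work, as an engineer would, in place of code of your own. Each camera call takes 0.05 s, during which the arm holds its last target.

### The job

Open the battery hatch (the smaller, square one) on top of the dust extractor so that its battery can be changed: press the hatch's ribbed pad down once with the fingertips until the push-push latch lets go, then draw back, let the hatch pop up and check for a second or two that it stays open untouched. Do not push the opened hatch down again, do not press the larger filter hatch, and leave the wooden block, the glue bottle and the wooden ring where they are; nothing is to be picked up.

Things in the scene. Friction and masses are not known exactly. Their poses are not given: they have to be found in the camera images.
- extractor: Dust extractor fixed to the bench: grey plastic box 190 mm (its x) by 280 mm (its y), deck 120 mm up; faces any way. Origin: centre of its underside. In its own frame: square battery hatch on the +y half, larger filter hatch on the -y half, 52 mm round hose port 45 mm out of the -y end, louvres on the -x face. Both hatches hinge along their +x edge (steel knuckles), rise at the -x edge.
- battery_pad (a point): Where to press: centre of the top of the ribbed black pad (24 x 34 x 2 mm) on the battery hatch, 68 mm from the hinge line, 20 mm from the free edge. The hatch is a grey plate 86 x 86 mm, 12 mm thick, standing 10 mm proud of the deck when shut; this point is then 132 mm above the bench. Moves with the hatch; axes as the extractor's when shut, z out of the hatch.
- battery_hatch (a joint): Hatch angle, rad: 0 to 0.01 shut and latched, negative pressed in, 0.5 popped open on its stop (pad 30 mm higher). A press of 5 mm (-0.074) or more at the pad releases it: it follows the finger up, rising in under 1 s. Less leaves it latched; hard stop at 8 mm (-0.118). Spring: 3 to 4 N at the pad; much more means the stop. Pushed all the way down once open, it latches shut again.
- battery_latch (a joint): Sideways place of the small steel latch pin under the battery hatch, m along the extractor's y: 0 latched, about +0.007 to +0.009 when just released, near 0 with the hatch open. It goes below -0.006 only when the opened hatch is pushed down shut again.
- filter_pad (a point): Centre of the top of the like pad on the filter hatch, which must be left alone: grey plate 136 x 116 mm, pad 116 mm from its hinge line, also 132 mm above the bench.
- filter_hatch (a joint): Angle of the filter hatch, rad: 0 shut and latched, negative when pressed in, 0.5 popped open. Must stay shut.
- block_mid (a point): Centre of the loose wooden block, a 34 mm cube lying on the extractor's deck behind the battery hatch's hinge. Bystander.
- glue_mid (a point): Point 65 mm up on the axis of the loose glue bottle, 52 mm in diameter and about 130 mm high, upright on the bench beside the extractor. Bystander.
- hoop_mid (a point): Centre of the loose plywood ring, 84 mm across, 18 mm high, flat on the bench beside the extractor. Bystander.

How it is judged:
On the way, in this order (a step that is already met when the one before it is completed fails the run):
1. the fingers press the battery hatch in (below -0.05 rad) (value of joint battery_hatch below -0.05 rad and contact force between the fingers and extractor above 0.3 N), for 0.05 s.
2. the battery hatch stands popped open (above 0.42 rad) for a second, untouched by the robot (value of joint battery_hatch above 0.42 rad and contact force between each of the arm, the fingers and extractor below 0.1 N), for 1 s.
At the end, for the whole second after the job is handed in: The battery hatch stands open (above 0.42 of its 0.5 rad) and still, the filter hatch is shut (within -0.02 to 0.04 rad), and block, bottle and ring are within 15 mm of where they began (value of joint battery_hatch above 0.42 rad and velocity of joint battery_hatch between -0.1 and 0.1 rad/s and value of joint filter_hatch between -0.02 and 0.04 rad and distance of each of block_mid, glue_mid, hoop_mid from where it was at the start of the episode below 0.015 m); the robot touches nothing.
It fails at once if the opened battery hatch is pushed down shut again (pressed a second time) (value of joint battery_latch below -0.006 m).
It fails at once if the filter hatch is pressed in or popped open (value of joint filter_hatch below -0.03 rad or value of joint filter_hatch above 0.06 rad).
It fails at once if the block, the glue bottle or the ring is pushed, knocked over or lifted (moved over 15 mm) (distance of any of block_mid, glue_mid, hoop_mid from where it was at the start of the episode above 0.015 m).
It also fails if it takes over 34 s, if anything falls off the work surface, if the arm or the gripper's body presses on something with over 40 N, if the wrist force passes 120 N, or if a joint passes its speed limit or range.

## Working session

There is one attempt and no reset: what is moved stays moved. The work goes in short steps, Python scripts to look and compute and a shell command to move; the robot and the scene stay as the last step left them, time stands still between calls to the robot, and variables do not carry over. Pictures are saved under pics/ and viewed, and the job is handed in when it is done.

```bash
mkdir -p pics
python3 - <<'E'
from workcell import *
import cv2
for n in("scene","top"):
    cv2.imwrite(f"pics/{n}0.png",cv2.resize(get_image(n)[:,:,::-1],(784,588)))
    print(n,camera_info(n))
print(state())
E
```

```text
scene {'fx': 486.3766488371948, 'fy': 486.3766488371948, 'cx': 274.60568075676724, 'cy': 210.1446057681639, 'D': array([-0.06225608,  0.        ,  0.        ,  0.        ,  0.        ]), 'origin': array([1.17148634, 0.44385859, 0.59273669]), 'attitude': array([-1.12683234, -2.11282171,  1.16581233])}
top {'fx': 402.593064277715, 'fy': 402.593064277715, 'cx': 276.02969974040616, 'cy': 205.82342596421378, 'D': array([-0.04798132,  0.        ,  0.        ,  0.        ,  0.        ]), 'origin': array([0.4264467 , 0.01868186, 0.84718492]), 'attitude': array([-2.1145578 ,  2.15494996, -0.1306909 ])}
{'time_s': 0.1, 'q': array([1.15600622e+00, 8.73972964e-02, 1.75184158e-01, 1.65983005e+00,
       4.59896958e-05, 1.57079657e+00]), 'joint_vel': array([-3.94527025e-05, -1.67452253e-03,  3.43955512e-03,  5.77437893e-04,
        3.82936219e-04,  9.73010804e-04]), 'joint_efforts': array([ 4.79227947e-04, -5.21560514e+01,  4.65654659e+01,  1.58971577e-02,
        2.81978686e-06,  5.79384178e-06]), 'position': array([0.22155479, 0.50317733, 0.24964325]), 'ee_rot': array([ 2.63071921e+00,  1.71606532e+00, -1.67953500e-03]), 'ft_force': array([ 0.01216834,  0.42887558, -0.04749829]), 'wrist_torque': array([-0.02692512, -0.0053645 ,  0.0466551 ]), 'gripper_width': 0.08551193461130183}
```

View pics/scene0.png

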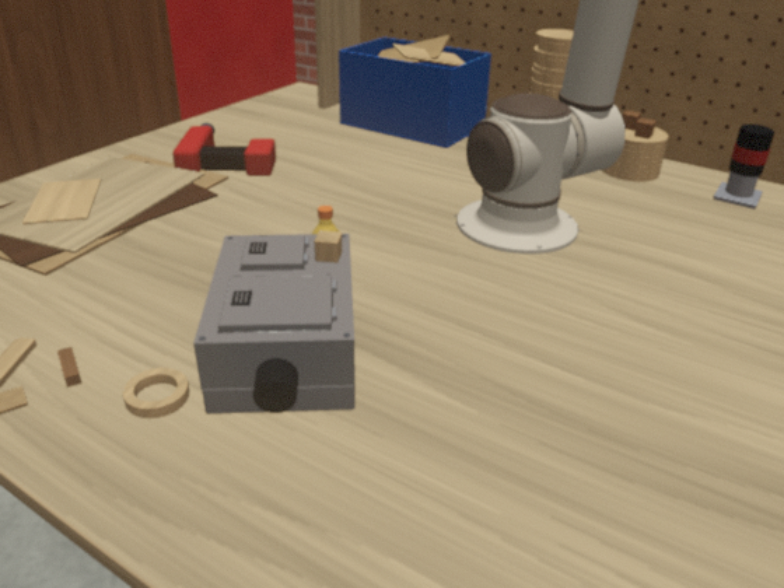

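View pics/top0.png

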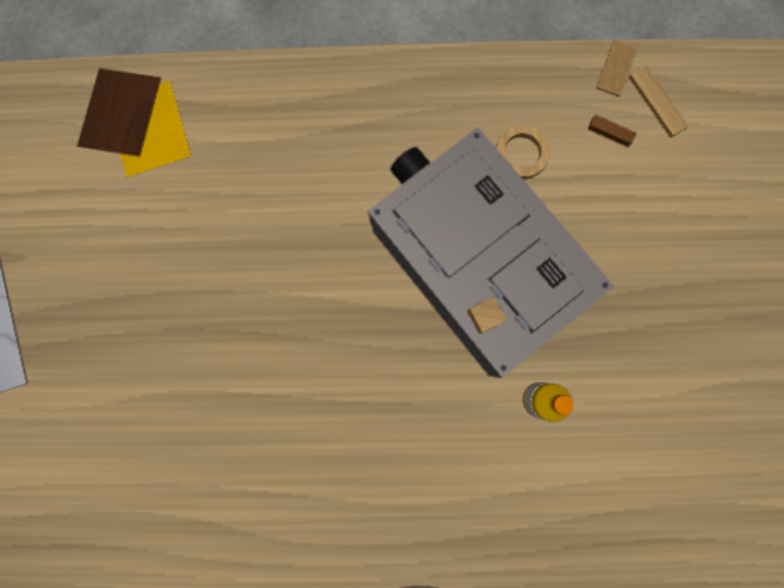

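The top view shows the extractor turned obliquely. The battery pad is near (551,272), the filter pad near (488,190), the block at (487,315), the bottle at (550,402) and the ring at (523,152). Next I'll enlarge it.

```bash
cat > h.py <<'E'
import numpy as np,cv2
from workcell import *
from scipy.spatial.transform import Rotation as R
def ray(n,uv,z):
    c=camera_info(n);K=np.array([[c['fx'],0,c['cx']],[0,c['fy'],c['cy']],[0,0,1]])
    p=cv2.undistortPoints(np.array([[uv]],float),K,c['D'])[0,0]
    d=R.from_rotvec(c['attitude']).as_matrix()@[p[0],p[1],1]
    return c['origin']+d*(z-c['origin'][2])/d[2]
def crop(n,f,u0,v0,w,h,s):
    im=get_image(n)[v0:v0+h,u0:u0+w,::-1]
    cv2.imwrite(f,cv2.resize(im,None,fx=s,fy=s,interpolation=cv2.INTER_CUBIC))
E
python3 - <<'E'
from h import *
crop("top","pics/c1.png",255,80,190,145,4)
crop("scene","pics/c2.png",140,140,130,100,6)
E
```

```text
(no output)
```

View pics/c1.png

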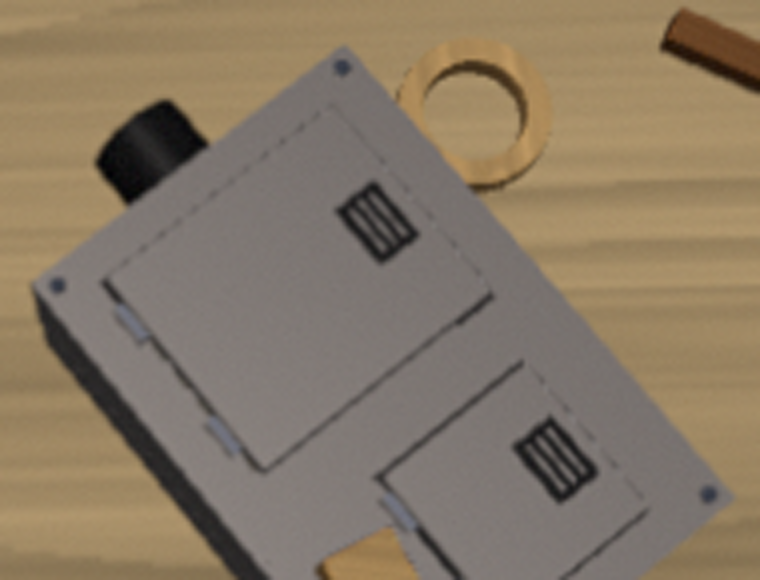

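View pics/c2.png

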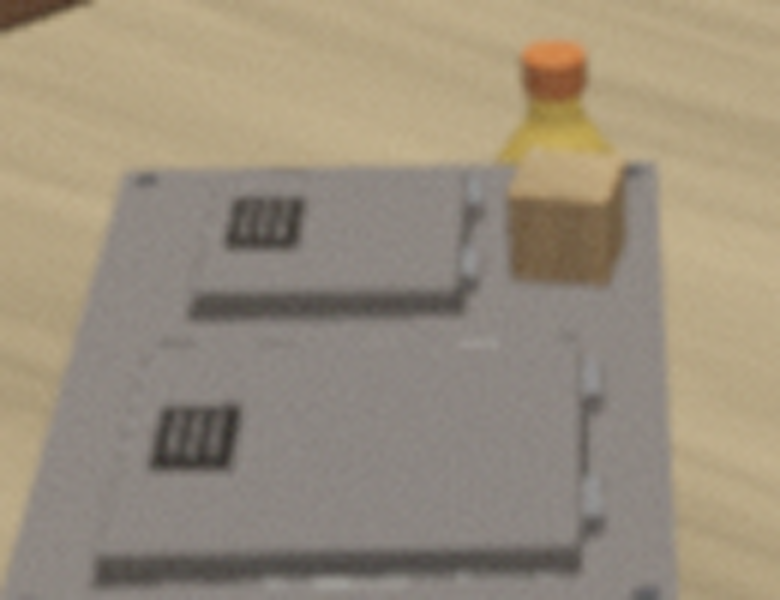

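Run:
```python
from h import *
c=lambda u,v:(255+u/4-.375,80+v/4-.375)
for nm,p,z in [("bpad",(555,459.5),.132),("fpad",(376,222),.132),("port-free",(345,46),.12),("far-free",(733,497),.12),("port-hinge",(35,287),.12)]:
    print(nm,ray("top",c(*p),z))
print("hinge far",ray("top",(500/1.4,375/1.4),.12))
print("bpad sc",ray("scene",(140+265/6-.4,140+222/6-.4),.132))
print("fpad sc",ray("scene",(140+196/6-.4,140+436/6-.4),.132))
print("bottle cap",ray("top",(564/1.4,405/1.4),.13),"block",ray("top",(488/1.4,314/1.4),.154))
s=state();M=R.from_rotvec(s['ee_rot']).as_matrix();print(M.round(3),s['position'])
```

```text
bpad [ 0.54777969 -0.17669856  0.132     ]
fpad [ 0.66031645 -0.10126003  0.132     ]
port-free [ 0.75193165 -0.09262633  0.12      ]
far-free [ 0.53081691 -0.2603037   0.12      ]
port-hinge [0.636529   0.05675693 0.12      ]
hinge far [ 0.41861738 -0.107783    0.12      ]
bpad sc [ 0.54259099 -0.18130171  0.132     ]
fpad sc [ 0.6555355  -0.10562336  0.132     ]
bottle cap [ 0.38000484 -0.18429985  0.13      ] block [ 0.49358843 -0.09040339  0.154     ]
[[ 0.403  0.915 -0.   ]
 [ 0.915 -0.403 -0.001]
 [-0.001  0.    -1.   ]] [0.22161355 0.50324883 0.24985358]
```

The two views agree to 6 mm, and the deck sides come out at 277 and 188 mm, close to the 280 and 190 given. My target is the pad at about (0.546, -0.178), with the hatch's y axis at 37°. I'll start the transit with the gripper shut.

```bash
python3 -m crank '[[-2.4,2.8,0,0,0,0],[-2.4,2.8,0,0,0,0],[-2.4,2.8,0,0,0,0],[-2.4,2.8,0,0,0,0],[-2.4,2.8,0,0,0,0],[-2.4,2.8,0,0,0,0],[-2.4,2.8,0,0,0,0],[-2.4,2.8,0,0,0,0],[-2.4,2.8,0,0,0,0],[-2.4,2.8,0,0,0,0]]' -1 20
cat > d.py <<'E'
from h import *
import sys
T=np.array([float(a) for a in sys.argv[1:4]])
s=state();M=R.from_rotvec(s['ee_rot']).as_matrix()
d=T-s['position']
print("t",s['time_s'],"pos",s['position'].round(4),"tool cm",(M.T@d*100).round(2),"z",M[:,2].round(3),"yaw x",np.degrees(np.arctan2(M[1,0],M[0,0])).round(1),"F",s['ft_force'].round(2),"w",s['gripper_width'].round(4))
E
python3 d.py .546 -.178 .25
```

```text
time_s: 1.03
position: [0.3835, 0.1622, 0.2462]
ee_rot: [2.62, 1.731, -0.006]
ft_force: [1.3, 1.5, 0.3]
gripper_width: 0.0003Traceback (most recent call last):
  File "d.py", line 6, in <module>
    print("t",s['time_s'],"pos",s['position'].round(4),"tool cm",(M.T@d*100).round(2),"z",M[:,2].round(3),"yaw x",np.degrees(np.arctan2(M[1,0],M[0,0])).round(1),"F",s['ft_force'].round(2),"w",s['gripper_width'].round(4))
                                                                                                                                                                                                ^^^^^^^^^^^^^^^^^^^^^^^^
AttributeError: 'float' object has no attribute 'round'
```

```bash
sed -i "s/s\['gripper_width'\].round(4)/s['gripper_width']/" d.py; python3 -m crank '[[-2.4,2.8,0,0,0,0],[-2.4,2.8,0,0,0,0],[-2.4,2.8,0,0,0,0],[-2.4,2.8,0,0,0,0],[-2.4,2.8,0,0,0,0],[-2.4,2.8,0,0,0,0],[-2.4,2.8,0,0,0,0],[-2.4,2.8,0,0,0,0],[-2.4,2.8,0,0,0,0],[0,0,0,0,0,0]]'
python3 d.py .546 -.178 .25
```

```text
time_s: 1.87
position: [0.5352, -0.1583, 0.2455]
ee_rot: [2.623, 1.724, -0.004]
ft_force: [1.7, -0.4, 0.1]
gripper_width: -0.0002
t 1.8667 pos [ 0.5352 -0.1583  0.2455] tool cm [-1.38  1.78 -0.45] z [-0.001 -0.004 -1.   ] yaw x 66.6 F [ 1.73 -0.41  0.13] w -0.00021064700025007118
```

```bash
python3 -m crank '[[0,0,0,0,0,7],[0,0,0,0,0,7],[0,0,0,0,0,7],[0,0,0,0,0,7],[0,0,0,0,0,1],[0,0,0,0,0,0]]'
python3 d.py .546 -.178 .20
```

```text
time_s: 2.37
position: [0.5351, -0.1614, 0.2423]
ee_rot: [-2.982, -0.989, 0.01]
ft_force: [0.7, -0.3, 0.1]
gripper_width: -0.0004
t 2.3667 pos [ 0.5351 -0.1614  0.2423] tool cm [-0.09  1.99  4.23] z [-0.006 -0.002 -1.   ] yaw x 36.7 F [ 0.67 -0.33  0.09] w -0.00041982930861761517
```

```bash
python3 -m crank '[[0,1,1,0,0,0],[0,1,1,0,0,0],[0,0.2,1,0,0,0],[0,0,1,0,0,0],[0,0,0.5,0,0,0],[0,0,0,0,0,0]]'
python3 d.py .546 -.178 .155
python3 - <<'E'
from h import *
crop("top","pics/c3.png",300,120,150,110,5)
crop("scene","pics/c4.png",130,110,150,115,5)
E
```

```text
time_s: 2.87
position: [0.5491, -0.1808, 0.1908]
ee_rot: [-2.975, -1.006, 0.012]
ft_force: [-0.5, 0.1, 0.3]
gripper_width: -0.0002
t 2.8667 pos [ 0.5491 -0.1808  0.1908] tool cm [-0.05 -0.4   3.58] z [-0.008 -0.001 -1.   ] yaw x 37.4 F [-0.51  0.14  0.28] w -0.00017877882876622076
```

View pics/c3.png

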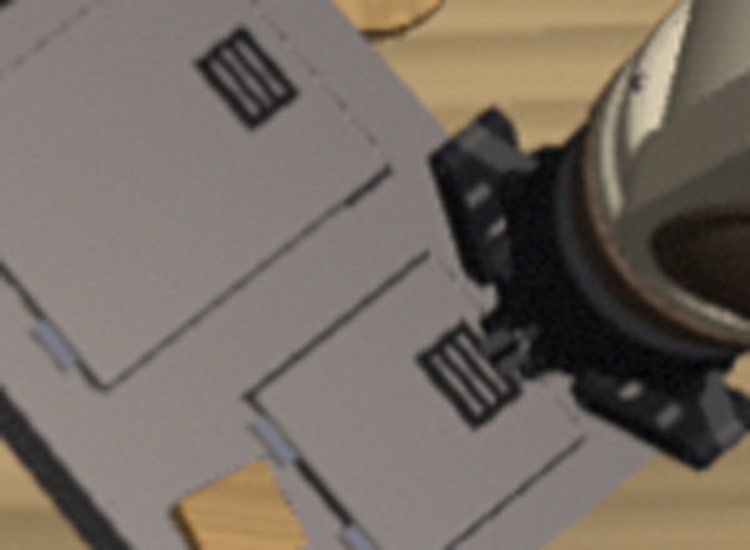

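View pics/c4.png

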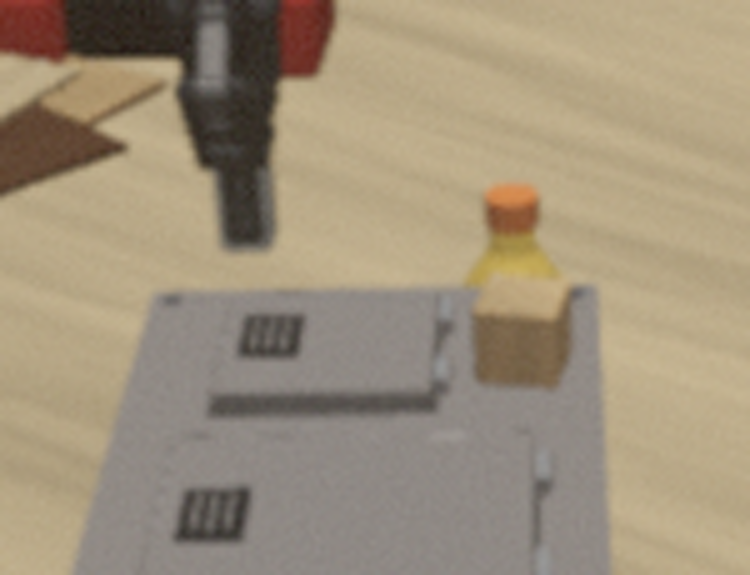

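The gripper is above the hatch. In the scene crop the fingertips are at about (247,247) and the pad at (270,335). I'll use the measured tip position to check the scene camera's bias.

```bash
python3 - <<'E'
from h import *
g=lambda u,v:(130+u/5-.4,110+v/5-.4)
print(ray("scene",g(247,247),.172), ray("scene",g(270,335),.132))
s=state();M=R.from_rotvec(s['ee_rot']).as_matrix();print(s['position']+.019*M[:,2])
print(ray("top",(300+506/5-.4,120+348/5-.4),.18))
E
python3 d.py .547 -.178 .16
```

```text
[ 0.54720178 -0.18538425  0.172     ] [ 0.54278319 -0.18157776  0.132     ]
[ 0.54920926 -0.1807424   0.17318917]
[ 0.54840906 -0.17662459  0.18      ]
t 2.9667 pos [ 0.5493 -0.1807  0.1922] tool cm [-0.   -0.35  3.22] z [-0.007 -0.002 -1.   ] yaw x 37.4 F [-0.33  0.06 -0.12] w 0.0003432718238193798
```

The bias-corrected scene fix is (0.545, -0.177), which agrees with the top view. Now I'll descend towards contact.

```bash
python3 -m crank '[[0,-0.2,1,0,0,0],[0,-0.2,1,0,0,0],[0,0,0.8,0,0,0],[0,0,0.3,0,0,0],[0,0,0,0,0,0],[0,0,0,0,0,0]]'
python3 d.py .5465 -.1775 .151
```

```text
time_s: 3.47
position: [0.5471, -0.1771, 0.1619]
ee_rot: [2.974, 1.008, -0.006]
ft_force: [0.8, 0.8, -0.1]
gripper_width: -0.0001
t 3.4667 pos [ 0.5471 -0.1771  0.1619] tool cm [-0.07 -0.    1.09] z [-0.003 -0.003 -1.   ] yaw x 37.4 F [ 0.76  0.77 -0.08] w -0.0001305332588790871
```

```bash
python3 -m crank '[[0,0,0.4,0,0,0],[0,0,0.4,0,0,0],[0,0,0.3,0,0,0],[0,0,0.2,0,0,0]]'
python3 d.py .5465 -.1775 .145
```

```text
time_s: 3.8
position: [0.548, -0.1776, 0.1497]
ee_rot: [2.972, 1.007, -0.002]
ft_force: [0.9, -1.7, 2.6]
gripper_width: -0.0002
t 3.8 pos [ 0.548  -0.1776  0.1497] tool cm [-0.11 -0.1   0.47] z [ 0.    -0.004 -1.   ] yaw x 37.4 F [ 0.92 -1.72  2.58] w -0.00016940356019102637
```

Contact came at about the expected height, with 2.6 N at TCP z 0.1497. I'll press on to about 0.1445.

```bash
python3 -m crank '[[0,0,0.2,0,0,0],[0,0,0.2,0,0,0],[0,0,0.2,0,0,0]]'
python3 d.py .5465 -.1775 .1445
```

```text
time_s: 4.05
position: [0.5484, -0.1781, 0.1446]
ee_rot: [2.97, 1.006, 0.001]
ft_force: [-2.1, -0.8, 4.7]
gripper_width: -0.0001
t 4.05 pos [ 0.5484 -0.1781  0.1446] tool cm [-0.12 -0.16  0.01] z [ 0.002 -0.005 -1.   ] yaw x 37.4 F [-2.09 -0.8   4.72] w -9.71801613119439e-05
```

```bash
python3 -m crank '[[0,0,0.12,0,0,0],[0,0,0,0,0,0]]'
python3 d.py .5465 -.1775 .1435
```

```text
time_s: 4.22
position: [0.5485, -0.1782, 0.1436]
ee_rot: [2.97, 1.006, 0.001]
ft_force: [-0.2, -0.5, 2.6]
gripper_width: 0.0
t 4.2167 pos [ 0.5485 -0.1782  0.1436] tool cm [-0.12 -0.17  0.01] z [ 0.003 -0.006 -1.   ] yaw x 37.4 F [-0.2  -0.52  2.55] w 3.204526650862471e-05
```

```bash
python3 -m crank '[[0,0,-0.5,0,0,0],[0,0,-0.8,0,0,0],[0,0,-1,0,0,0],[0,0,-1.2,0,0,0],[0,0,-1.5,0,0,0],[0,0,-1.5,0,0,0],[0,0,-1.5,0,0,0],[0,0,-1.5,0,0,0],[0,0,-1,0,0,0],[0,0,0,0,0,0]]'
python3 d.py .5465 -.1775 .25
python3 - <<'E'
from h import *
crop("scene","pics/c5.png",130,90,150,115,5)
E
```

```text
time_s: 5.05
position: [0.5476, -0.1768, 0.2596]
ee_rot: [2.97, 1.007, 0.002]
ft_force: [-0.2, -0.3, -0.1]
gripper_width: -0.0001
t 5.05 pos [ 0.5476 -0.1768  0.2596] tool cm [-0.13 -0.02  0.96] z [ 0.003 -0.005 -1.   ] yaw x 37.5 F [-0.23 -0.34 -0.06] w -8.025673772708686e-05
```

View pics/c5.png

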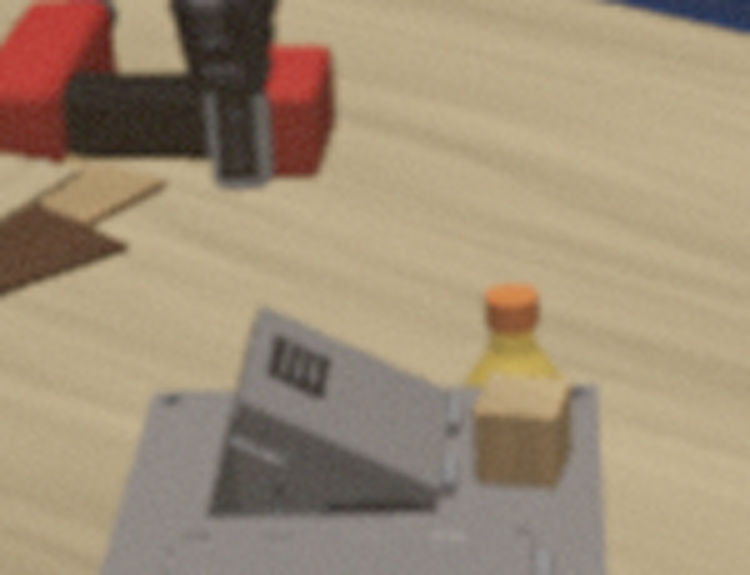

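The hatch is popped open (free edge at (250,320), hinge at (445,440)). The fingertips are well clear at (243,183), and the block and bottle haven't moved. I'll wait two seconds and check again.

```bash
python3 -m crank '[[0,0,0,0,0,0],[0,0,0,0,0,0],[0,0,0,0,0,0],[0,0,0,0,0,0],[0,0,0,0,0,0],[0,0,0,0,0,0],[0,0,0,0,0,0],[0,0,0,0,0,0],[0,0,0,0,0,0],[0,0,0,0,0,0]]' >/dev/null; python3 -m crank '[[0,0,0,0,0,0],[0,0,0,0,0,0],[0,0,0,0,0,0],[0,0,0,0,0,0],[0,0,0,0,0,0],[0,0,0,0,0,0],[0,0,0,0,0,0],[0,0,0,0,0,0],[0,0,0,0,0,0],[0,0,0,0,0,0]]'
python3 - <<'E'
from h import *
cv2.imwrite("pics/s6.png",cv2.resize(get_image("scene")[90:300,60:340,::-1],None,fx=2.8,fy=2.8))
E
```

```text
time_s: 6.77
position: [0.5467, -0.1765, 0.2555]
ee_rot: [2.973, 1.008, -0.005]
ft_force: [-0.2, 0.2, 0.3]
gripper_width: 0.0004
```

View pics/s6.png

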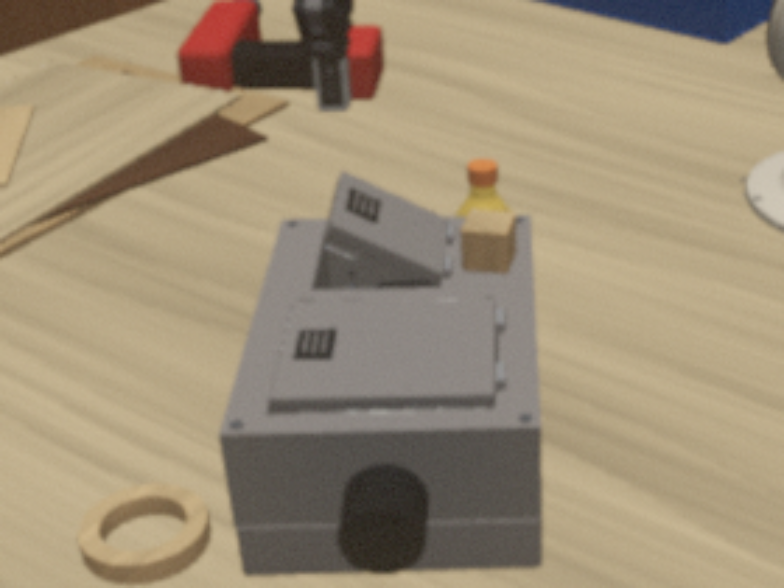

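The battery hatch is still open after about 1.7 s untouched, with its free edge at (340,180). The filter hatch is shut, and the block (488,240), bottle (483,190) and ring (145,532) are undisturbed. I'm handing in.

Run:
```python
from workcell import *
print(state()['time_s'],state()['ft_force'])
print(order.finish_job())
```

```text
6.8167 [-0.27230261  0.04457846  0.7299028 ]
the job is handed in; nothing more can be done
None
```

The battery hatch is open and the job is handed in, at about 6.8 s of the 34 s allowed. I pressed the ribbed pad once with the closed fingertips, about 7 mm deep. The force on the tool reached about 5 N. I then drew straight back to about 60 mm above the open hatch.

- **Hatch:** a picture right after drawing back and another about 1.7 s later both showed it popped open, with nothing touching it. I judged this by eye and did not measure the hatch angle.
- **Other items:** in the last picture the filter hatch was shut, and the block, bottle and ring looked undisturbed. I did not re-measure their positions.
- **Disagreement:** the two cameras placed the pad about 6 mm apart. Most of that was a bias in the scene camera, which I corrected using the known fingertip position. Contact then came at about the expected height.
- **Force noise:** with nothing touching the arm, the force reading still wandered by up to about 0.7 N. It could not confirm the 0.1 N no-contact limit, so I relied on the visible gap.

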